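# Weigh a sample jar on the bench balance

### The arm

A 7-joint arm with a two-finger parallel gripper is mounted at the origin on a cart in front of the work surface, level with it; the furniture and walls round the work are solid. World frame = base frame: x ahead of the robot, y to its left, z up, the work surface at z = 0. Lengths are in m, angles in rad, forces in N, time in s.
With the tool pointing down it reaches from about 0.425 to 0.825 m from the base axis. Payload 3.6 kg.
Tool frame: the origin (TCP) lies midway between the tips of the shut fingers; the grasp point (between the pads) lies 19 mm behind it; z points along the fingers, y is the direction in which the jaws open and shut (so a half turn about z gives the same grasp; the last joint's range is limited). The gripper opens to 93 mm and grips with 3 to 60 N. Pads are 15 mm wide; open, the fingers measure 128 mm over their backs; the gripper's body (75 mm by 188 mm) begins 65 mm behind the grasp point.
Start: joints at [-1.188, 0.615, -0.013, 1.423, 0.008, 1.103, -0.04], TCP at [0.259, 0.596, 0.219] pointing down, gripper open.
Joint ranges: [-3.12, 3.12], [-0.3, 2.06], [-1.34, 1.32], [0.26, 2.42], [-1.36, 4.5], [0.01, 1.98], [-2.84, 2.84]. Speed limits (rad/s): [2.79, 2.79, 3.14, 3.14, 3.14, 3.14, 3.14].

### API

Orientations are given as a rotation vector (axis times angle).
In Python, from plant import bot gives the robot as it stands.
- The arm moves only by the shell command python3 -m pendant 'ROWS'. ROWS is JSON, a list of rows, each a list of 3 entries, a list of its own where there are three numbers: the shift along the tool's x, y, z in units of 30 mm (1.0 is 30 mm), then the turn, a rotation vector about the tool's x, y, z in units of 5 degrees (1.0 is 5 degrees), then the closure, from 0 (fully open) to 1 (shut). In form: [[[dx, dy, dz], [wx, wy, wz], jaw], ...]. A call has 1 to 12 rows; each row shifts and turns the commanded pose from where the row before left it, along the tool's axes as they then stand; what a row does not reach is not made up. A row lasts 1/12 s, in which the tool goes at most 41.7 mm and 7.16 degrees, less where a joint would pass 70% of its speed; a pose out of reach is approached as far as the arm can. A call is refused whole if a number of a shift passes 1 or a number of a turn 1, either way. A call with a gripper value outside its range is refused whole. The fingers move at their own pace and stop on an object; the grip force is fixed at half the most. Time passes only in rows, so rows that do not move let the fingers close. It gives the time, the measured TCP pose, the force and the opening at its end, in the units of the state.
- bot.get_state(): the state, without advancing time (a new reading comes with each control period).
- bot.get_image(name): name is "scene" or "top"; returns a dict with "img" (420x560x3 uint8, blue, green, red), "fx", "fy", "cx", "cy" (pixels), "world_to_cam" (4x4, takes a point from world to camera coordinates). Camera axes: x right, y down, z forward; pixel columns grow to the right and rows downward; lengths in m; the calibration is good to about 2 mm. A picture is of the moment at which its call begins. There is no depth.
- bot.finish_job(): hands the job in, once; it reports no verdict.
The state is a dict: "t": time; "joint_positions": joint angles; "joint_vel": joint speeds; "effort": joint torques, N m; "position": TCP position; "eef_rot": TCP orientation; "contact_force": force on the tool from outside, world axes, zero at the start; "moment": the same for the moment, N m; "width": finger opening in m.
Only numpy, scipy, OpenCV 4.12 (cv2) and the standard library are available. Lean on these libraries where they do the work, as an engineer would, in place of code of your own. Each camera call takes 0.05 s, during which the arm holds its last target.

### The job

Weigh the sample jar on the bench balance: with the pan still empty, press the yellow key to wake it and then the blue key to zero it, one key at a time, each right down and let up again. Then set the cream jar upright in the middle of the round steel pan, without dropping it, let go, and press the green key right down to store the reading. Leave the jar standing on the pan, never press the red key, press neither blue with the jar on the pan nor green before it stands there, and do not disturb the small vials or the marker.

Things in the scene. Friction and masses are not known exactly. Their poses are not given: they have to be found in the camera images.
- balance: bench balance, white and grey, 260 mm (x) by 210 mm (y), fixed to the worktop; origin at the middle of its underside on the worktop, z up, its x axis points from the keys (front, -x, towards the robot) to the pan (+x). Key deck 40 mm high, a sloped dark display up to 70 mm high from 66 to 17 mm on the -x side of the middle, rear cover 55 mm high, pan top 72 mm high.
- pan_mid (a point): centre of the top face of the flat round steel pan, 120 mm across, rigid, no rim; 55 mm to the +x side of the balance's middle, 72 mm above the worktop; z up
- jar: the sample jar to be weighed (its underside centre); named for the contact rules
- jar_mid (a point): centre, half-way up, of the squat cream-coloured screw-cap sample jar: 57 mm across the round body, 47 mm tall in all (body 37 mm tall, cap on top 48 mm across), about 60 g; the point lies 23.5 mm above its underside; z is its upright axis. It starts upright on the worktop to the left of the balance.
- vial_b1: bystander: the nearest of three small vials, with a blue cap, 29 mm across, 61 mm tall, standing; origin at its underside
- marker: bystander: black and white marker pen lying flat, 14 x 131 x 15 mm, long along its y; origin at the middle of its underside
- yellow_key_top (a point): top centre of the yellow key (wake): round, 30 mm across, spring-loaded, pressed straight down; z is vertical. It stands 10 mm above its grey collar (46 mm across) and 54 mm above the worktop. The four keys stand in one row along the balance's y axis, 49 mm apart, 100 mm to the -x side of the balance's middle; which colour is in which place varies.
- yellow_key (a joint): travel of the yellow key in m: 0 up, 0.006 fully down (stop); it needs 1.2 N to start moving and about 4 N at the stop, and springs back when let go. It counts as pressed beyond 0.0042.
- blue_key_top (a point): top centre of the blue key (zero): round, 30 mm across, spring-loaded, pressed straight down; z is vertical. It stands 10 mm above its grey collar (46 mm across) and 54 mm above the worktop. The four keys stand in one row along the balance's y axis, 49 mm apart, 100 mm to the -x side of the balance's middle; which colour is in which place varies.
- blue_key (a joint): travel of the blue key in m: 0 up, 0.006 fully down (stop); it needs 1.2 N to start moving and about 4 N at the stop, and springs back when let go. It counts as pressed beyond 0.0042.
- green_key_top (a point): top centre of the green key (store reading): round, 30 mm across, spring-loaded, pressed straight down; z is vertical. It stands 10 mm above its grey collar (46 mm across) and 54 mm above the worktop. The four keys stand in one row along the balance's y axis, 49 mm apart, 100 mm to the -x side of the balance's middle; which colour is in which place varies.
- green_key (a joint): travel of the green key in m: 0 up, 0.006 fully down (stop); it needs 1.2 N to start moving and about 4 N at the stop, and springs back when let go. It counts as pressed beyond 0.0042.
- red_key_top (a point): top centre of the red key (erase, not to be pressed): round, 30 mm across, spring-loaded, pressed straight down; z is vertical. It stands 10 mm above its grey collar (46 mm across) and 54 mm above the worktop. The four keys stand in one row along the balance's y axis, 49 mm apart, 100 mm to the -x side of the balance's middle; which colour is in which place varies.
- red_key (a joint): travel of the red key in m: 0 up, 0.006 fully down (stop); it needs 1.2 N to start moving and about 4 N at the stop, and springs back when let go. It counts as pressed beyond 0.0042.
Not all that is in view belongs to the job. Of the things that look like the jar, the middle-sized one is meant.

How it is judged:
On the way, in this order (a step that is already met when the one before it is completed fails the run):
1. the yellow key is pressed down, the others up (value of joint yellow_key above 0.0042 m and value of joint each of blue_key, green_key below 0.002 m), for 0.05 s.
2. after it, the blue key is pressed down, with the yellow one up again (value of joint blue_key above 0.0042 m and value of joint each of yellow_key, green_key below 0.002 m), for 0.05 s.
3. the jar stands upright on the pan, centre within 30 mm of the pan's centre, let go, all keys up (horizontal distance between jar_mid and pan_mid below 0.03 m and z of jar_mid in the frame of pan_mid between 0.018 and 0.03 m and angle between jar_mid's own z axis and vertical below 0.1 rad and contact force between the fingers and jar below 0.1 N and value of joint each of yellow_key, blue_key, green_key, red_key below 0.0015 m), for 0.2 s.
4. with the jar on the pan, the green key is pressed down (horizontal distance between jar_mid and pan_mid below 0.03 m and z of jar_mid in the frame of pan_mid between 0.018 and 0.03 m and angle between jar_mid's own z axis and vertical below 0.1 rad and value of joint green_key above 0.0042 m), for 0.05 s.
At the end, for the whole second after the job is handed in: the jar stands at rest on the pan, upright within 0.1 rad, its centre within 30 mm of the pan's centre, let go, and all four keys are up again (less than 1.5 mm down); yellow, then blue, then the jar, then green have been done in this order (all of step 3 and linear speed of jar below 0.02 m/s); the robot touches nothing.
It fails at once if the red key is pressed (2.5 mm or more) (value of joint red_key above 0.0025 m).
It fails at once if two keys are pressed at once (each 2.5 mm or more) (value of joint each of yellow_key, blue_key above 0.0025 m or value of joint each of yellow_key, green_key above 0.0025 m or value of joint each of blue_key, green_key above 0.0025 m).
It fails at once if the green key is pressed (3 mm or more) while the jar does not stand on the pan; or the blue key is pressed (3 mm or more) with the jar on the pan ((value of joint green_key above 0.003 m and not (horizontal distance between jar_mid and pan_mid below 0.03 m and z of jar_mid in the frame of pan_mid between 0.016 and 0.032 m)) or (value of joint blue_key above 0.003 m and horizontal distance between jar_mid and pan_mid below 0.03 m and z of jar_mid in the frame of pan_mid below 0.032 m)).
It fails at once if the jar is dropped: falling freely with its foot more than 20 mm above the pan's level; or the jar is tipped over (0.6 rad) ((z of jar_mid in the frame of pan_mid above 0.0435 m and linear speed of jar above 0.15 m/s and contact force between the fingers and jar below 0.02 N) or angle between jar_mid's own z axis and vertical above 0.6 rad).
It fails at once if the vial is moved by more than 30 mm; or the marker is moved by more than 30 mm (distance of any of vial_b1, marker from where it was at the start of the episode above 0.03 m).
It also fails if it takes over 72 s, if anything falls off the work surface, if the arm or the gripper's body presses on something with over 40 N, if the wrist force passes 120 N, or if a joint passes its speed limit or range.

## Working session

There is one attempt and no reset: what is moved stays moved. The work goes in short steps, Python scripts to look and compute and a shell command to move; the robot and the scene stay as the last step left them, time stands still between calls to the robot, and variables do not carry over. Pictures are saved under pics/ and viewed, and the job is handed in when it is done.

```bash
mkdir -p pics; ls; python3 - <<'E'
from plant import bot
import cv2
for n in("scene","top"):
    d=bot.get_image(n); cv2.imwrite(f"pics/{n}0.png",d["img"]); print(n,d["fx"],d["cx"],d["cy"],d["world_to_cam"].tolist() if hasattr(d["world_to_cam"],'tolist') else d["world_to_cam"])
print(bot.get_state())
E
```

```text
pics
scene 401.4429024923328 276.96224430800225 205.46953099679632 [[0.6062714035806992, -0.7950484983458315, 0.018244738373773595, -0.18533384070419948], [-0.35365705695152233, -0.2900909568998373, -0.8892547007428885, 0.3279035741836785], [0.7122932480858407, 0.5326773150820063, -0.4570483636644464, 0.4599385927801996], [0.0, 0.0, 0.0, 1.0]]
top 490.8485501716363 277.40507465812294 206.98112029658301 [[-0.012419251902028321, -0.9998803260428721, -0.009224737101636866, 0.19379851175318255], [-0.9935569069451685, 0.013379003887277604, -0.11254188072239708, 0.5386382858611781], [0.1126518301837303, 0.007767615295865189, -0.9936041612779567, 1.3074528351402428], [0.0, 0.0, 0.0, 1.0]]
{'t': 0.1, 'joint_positions': array([-1.1874993 ,  0.61581516, -0.01260631,  1.42472188,  0.00807302,
        1.10336807, -0.04041419]), 'joint_vel': array([-0.00055807, -0.00445829, -0.00077731, -0.00509608,  0.00021831,
        0.00089798, -0.00036336]), 'effort': array([ 1.12981605e-03, -4.60041618e+01,  2.09987322e-01, -1.66244727e+01,
       -6.11987617e-02,  1.68747496e-02,  1.03982406e-04]), 'position': array([0.25868447, 0.59554755, 0.21760734]), 'eef_rot': array([-0.63907346, -3.07544107,  0.00348268]), 'contact_force': array([ 0.19448591, -0.05756942,  0.40029798]), 'moment': array([ 0.02135563, -0.02214902, -0.03234122]), 'width': 0.09275696948818965}
```

View pics/scene0.png

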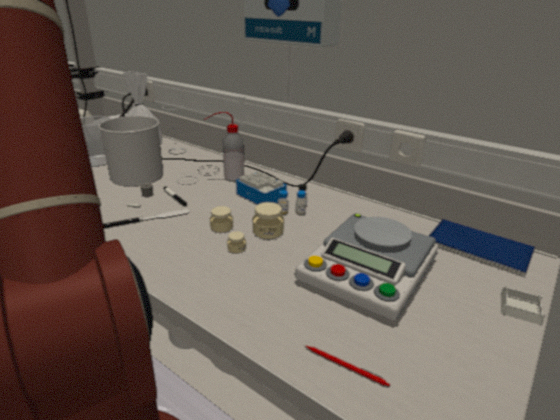

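View pics/top0.png

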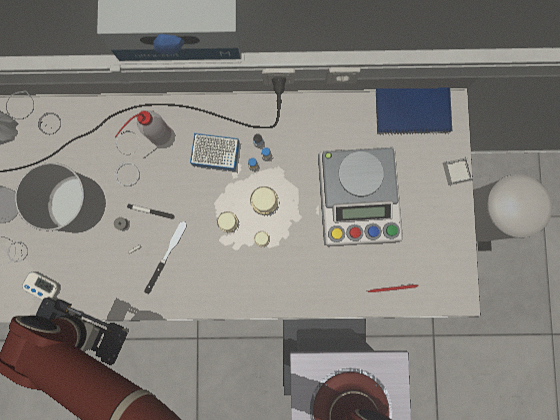

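```bash
python3 - <<'E'
import cv2
a=cv2.imread("pics/top0.png")
cv2.imwrite("pics/c1.png",cv2.resize(a[140:260,310:410],None,fx=5,fy=5,interpolation=cv2.INTER_CUBIC))
cv2.imwrite("pics/c2.png",cv2.resize(a[170:260,200:310],None,fx=6,fy=6,interpolation=cv2.INTER_CUBIC))
E
```

```text
(no output)
```

View pics/c1.png

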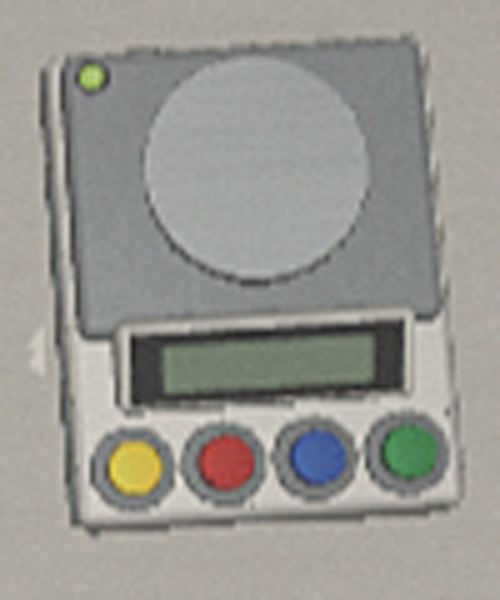

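View pics/c2.png

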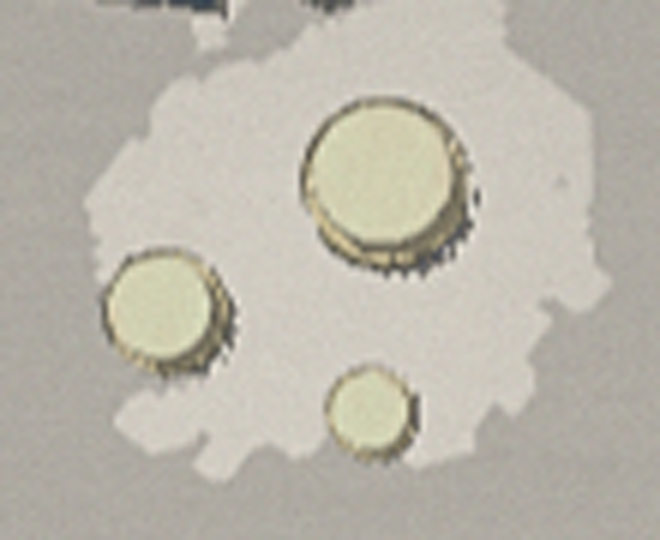

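```bash
cat > h.py <<'E'
import numpy as np
from plant import bot
from scipy.spatial.transform import Rotation as R
def pix2w(d,u,v,z):
    T=np.array(d["world_to_cam"]);r=T[:3,:3].T@np.array([(u-d["cx"])/d["fx"],(v-d["cy"])/d["fy"],1]);c=-T[:3,:3].T@T[:3,3]
    return c+r*(z-c[2])/r[2]
def w2pix(d,p):
    q=np.array(d["world_to_cam"])@np.append(p,1);return d["fx"]*q[0]/q[2]+d["cx"],d["fy"]*q[1]/q[2]+d["cy"]
def tomove(target,rot=None):
    s=bot.get_state();M=R.from_rotvec(s["eef_rot"])
    dl=M.inv().apply(np.array(target)-s["position"])/0.03
    print("pos",s["position"].round(4),"Rz cols",M.as_matrix().round(3).tolist());print("tool shift units",dl.round(2))
E
python3 - <<'E'
from h import *
d=bot.get_image("top");s=bot.get_image("scene")
for n,u,v,z in[("yellow",337,233.4,.054),("red",354.8,231.2,.054),("blue",373.8,231.2,.054),("green",391.6,230.4,.054),("pan",361.4,174,.072),("jar",226.5,220.7,.047),("bigjar",200+380/6,170+172/6,.065),("small",200+371/6,170+411/6,.035)]:
    p=pix2w(d,u,v,z);print(n,p.round(4),np.round(w2pix(s,p),1),np.hypot(*p[:2]).round(3))
tomove([0,0,0])
for p in [(257,162,0),(266,153,0)]: print(pix2w(d,*p))
E
```

```text
yellow [0.4656 0.0289 0.054 ] [315.4 260.3] 0.467
red [ 0.4709 -0.0186  0.054 ] [338.1 268.1] 0.471
blue [ 0.4702 -0.0691  0.054 ] [362.2 278.6] 0.475
green [ 0.4717 -0.1164  0.054 ] [386.9 288.6] 0.486
pan [ 0.6218 -0.038   0.072 ] [382.4 231.5] 0.623
jar [0.504 0.324 0.047] [220.5 211.2] 0.599
bigjar [0.5601 0.2238 0.065 ] [267.4 208.5] 0.603
small [0.4556 0.2299 0.035 ] [235.8 236.5] 0.51
pos [0.2588 0.5957 0.2179] Rz cols [[-0.917, 0.398, -0.001], [0.398, 0.917, -0.001], [-0.0, -0.002, -1.0]]
tool shift units [ -0.   -21.64   7.3 ]
[0.67316398 0.2430505  0.        ]
[0.69867726 0.21739473 0.        ]
```

```bash
python3 -m pendant '[[[0,0,0],[0,0,-1],1],[[0,0,0],[0,0,-1],1],[[0,0,0],[0,0,-1],1],[[0,0,0],[0,0,-1],1],[[0,0,0],[0,0,-0.7],1],[[0,0,0],[0,0,0],1]]'; python3 -c "
from h import *
tomove([.4665,.0296,.15])"
```

```text
t: 0.7
position: [0.259, 0.5959, 0.2183]
eef_rot: [0.002, -3.141, 0.001]
contact_force: [-0.0, 1.1, 0.1]
width: 0.0576
pos [0.259  0.5959 0.2183] Rz cols [[-1.0, -0.001, -0.001], [-0.001, 1.0, -0.001], [0.001, -0.001, -1.0]]
tool shift units [ -6.89 -18.88   2.29]
```

```bash
python3 -m pendant '[[[-0.4,-0.8,0],[0,0,0],1],[[-0.4,-0.8,0],[0,0,0],1],[[-0.4,-0.8,0],[0,0,0],1],[[-0.4,-0.8,0],[0,0,0],1],[[-0.4,-0.8,0],[0,0,0],1],[[-0.4,-0.8,0],[0,0,0],1],[[-0.4,-0.8,0],[0,0,0],1],[[-0.4,-0.8,0],[0,0,0],1],[[-0.4,-0.8,0],[0,0,0],1],[[-0.4,-0.8,0],[0,0,0],1],[[-0.4,-0.8,0],[0,0,0],1],[[-0.4,-0.8,0],[0,0,0],1]]'; python3 -c "
from h import *
tomove([.4665,.0296,.12])"
```

```text
t: 1.7
position: [0.4035, 0.307, 0.2187]
eef_rot: [0.002, 3.142, 0.0]
contact_force: [0.8, 0.9, 0.0]
width: 0.0008
pos [0.4035 0.307  0.2187] Rz cols [[-1.0, 0.001, 0.0], [0.001, 1.0, 0.0], [-0.0, 0.0, -1.0]]
tool shift units [-2.11 -9.24  3.29]
```

```bash
python3 -m pendant '[[[-0.2,-0.8,0],[0,0,0],1],[[-0.2,-0.8,0],[0,0,0],1],[[-0.2,-0.8,0],[0,0,0],1],[[-0.2,-0.8,0],[0,0,0],1],[[-0.2,-0.8,0],[0,0,0],1],[[-0.2,-0.8,0],[0,0,0],1],[[-0.2,-0.8,0],[0,0,0],1],[[-0.2,-0.8,0],[0,0,0],1],[[-0.2,-0.8,0],[0,0,0],1],[[-0.2,-0.8,0],[0,0,0],1],[[0,0,0],[0,0,0],1],[[0,0,0],[0,0,0],1]]'; python3 -c "
from h import *
tomove([.4665,.0296,.07]); print(bot.get_state()['joint_positions'].round(2))"
```

```text
t: 2.7
position: [0.4634, 0.0669, 0.2187]
eef_rot: [0.008, 3.141, -0.0]
contact_force: [0.0, 0.8, 0.0]
width: 0.0006
pos [0.4634 0.0669 0.2187] Rz cols [[-1.0, 0.005, 0.0], [0.005, 1.0, -0.0], [-0.0, -0.0, -1.0]]
tool shift units [-0.11 -1.24  4.96]
[-0.16  0.34 -0.04  1.93  0.02  0.88  1.35]
```

```bash
python3 -m pendant '[[[-0.1,-0.6,0],[0,0,0],1],[[0,-0.64,0],[0,0,0],1],[[0,0,0.9],[0,0,0],1],[[0,0,0.9],[0,0,0],1],[[0,0,0.9],[0,0,0],1],[[0,0,0.9],[0,0,0],1],[[0,0,0.7],[0,0,0],1],[[0,0,0.4],[0,0,0],1],[[0,0,0.2],[0,0,0],1],[[0,0,0],[0,0,0],1],[[0,0,0],[0,0,0],1],[[0,0,0],[0,0,0],1]]'; python3 -c "
from h import *
tomove([.4665,.0296,.046])
import cv2
d=bot.get_image('scene');cv2.imwrite('pics/s1.png',cv2.resize(d['img'][180:340,260:460],None,fx=4,fy=3.75,interpolation=2))"
```

```text
t: 3.7
position: [0.4669, 0.0316, 0.0725]
eef_rot: [-0.001, 3.14, 0.001]
contact_force: [0.1, 0.4, 0.7]
width: 0.0004
pos [0.4669 0.0316 0.0725] Rz cols [[-1.0, -0.001, 0.002], [-0.001, 1.0, 0.0], [-0.002, 0.0, -1.0]]
tool shift units [ 0.02 -0.07  0.88]
```

View pics/s1.png

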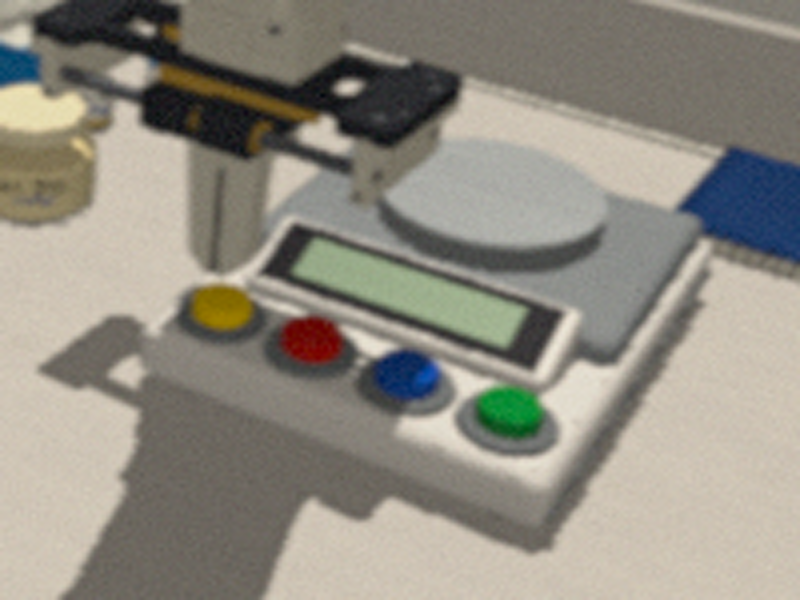

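```bash
python3 -m pendant '[[[0,-0.07,0.3],[0,0,0],1],[[0,0,0.25],[0,0,0],1],[[0,0,0.15],[0,0,0],1],[[0,0,0.1],[0,0,0],1],[[0,0,0.07],[0,0,0],1],[[0,0,0],[0,0,0],1],[[0,0,0],[0,0,0],1],[[0,0,0],[0,0,0],1]]'
```

```text
t: 4.42
position: [0.4666, 0.0286, 0.0479]
eef_rot: [0.0, 3.14, -0.001]
contact_force: [-3.6, -1.1, 25.0]
width: 0.0006
```

```bash
python3 -m pendant '[[[0,0,-0.4],[0,0,0],1],[[0,0,-0.6],[0,0,0],1],[[0,0,-0.3],[0,0,0],1],[[0,0,0],[0,0,0],1],[[0,0,0],[0,0,0],1],[[0,0,0],[0,0,0],1]]';  python3 -c "
from h import *
tomove([.4706,-.0683,.07])
import cv2
d=bot.get_image('scene');cv2.imwrite('pics/s2.png',cv2.resize(d['img'][180:340,260:460],None,fx=4,fy=3.75,interpolation=2))"
```

```text
t: 4.92
position: [0.4655, 0.0289, 0.0838]
eef_rot: [0.001, -3.14, 0.0]
contact_force: [-0.9, -0.4, 0.7]
width: 0.0005
pos [0.4655 0.0289 0.0838] Rz cols [[-1.0, -0.0, -0.002], [-0.0, 1.0, -0.0], [0.002, -0.0, -1.0]]
tool shift units [-0.17 -3.24  0.46]
```

View pics/s2.png

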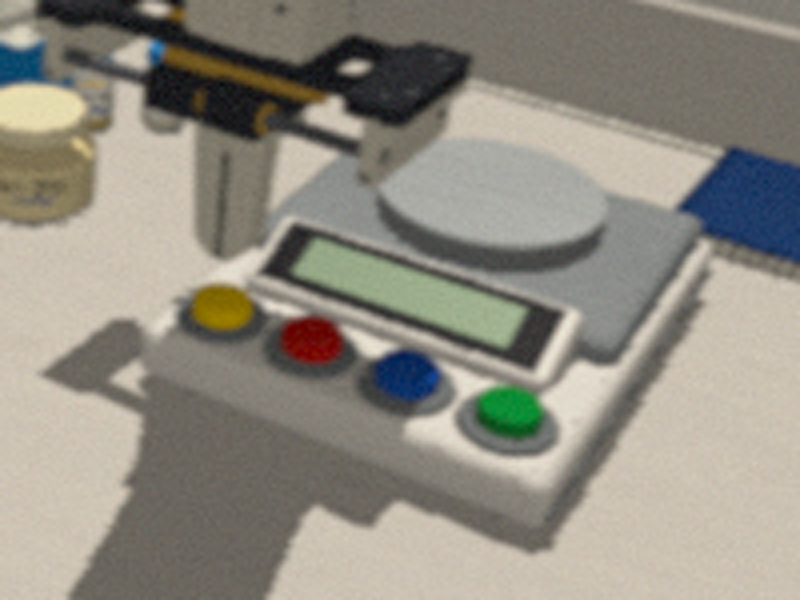

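Yellow is back up at crop (222,305) and the fingers are clear. Next is blue, lifting a little over the red key.

```bash
python3 -m pendant '[[[0,-0.54,-0.3],[0,0,0],1],[[-0.05,-0.54,0],[0,0,0],1],[[-0.05,-0.54,0],[0,0,0],1],[[-0.07,-0.54,0],[0,0,0],1],[[0,-0.54,0],[0,0,0],1],[[0,-0.54,0],[0,0,0],1],[[0,0,0.3],[0,0,0],1],[[0,0,0.3],[0,0,0],1],[[0,0,0],[0,0,0],1],[[0,0,0],[0,0,0],1],[[0,0,0],[0,0,0],1]]';  python3 -c "
from h import *
tomove([.4706,-.0683,.0475])"
```

```text
t: 5.88
position: [0.4711, -0.0668, 0.0751]
eef_rot: [0.004, -3.14, -0.001]
contact_force: [0.6, -0.0, -0.0]
width: 0.0002
pos [ 0.4711 -0.0668  0.0751] Rz cols [[-1.0, -0.003, -0.001], [-0.003, 1.0, 0.001], [0.001, 0.001, -1.0]]
tool shift units [ 0.02 -0.05  0.92]
```

```bash
python3 -m pendant '[[[0,-0.05,0.3],[0,0,0],1],[[0,0,0.3],[0,0,0],1],[[0,0,0.15],[0,0,0],1],[[0,0,0.1],[0,0,0],1],[[0,0,0.07],[0,0,0],1],[[0,0,0],[0,0,0],1],[[0,0,0],[0,0,0],1],[[0,0,0],[0,0,0],1]]'
```

```text
t: 6.55
position: [0.4711, -0.0695, 0.0483]
eef_rot: [0.001, -3.141, -0.0]
contact_force: [-0.6, 0.6, 4.9]
width: 0.0001
```

```bash
python3 -m pendant '[[[0,0,0.06],[0,0,0],1],[[0,0,0],[0,0,0],1],[[0,0,0],[0,0,0],1]]'; python3 -m pendant '[[[0,0,-0.4],[0,0,0],1],[[0,0,-0.6],[0,0,0],1],[[0,0,-0.9],[0,0,0],1],[[0,0,-0.9],[0,0,0],1],[[0,0,-0.9],[0,0,0],1],[[0,0,-0.9],[0,0,0],1],[[0,0,0],[0,0,0],1]]';  python3 -c "
from h import *
tomove([.504,.324,.12])"
```

```text
t: 6.8
position: [0.4711, -0.0695, 0.048]
eef_rot: [-0.001, 3.141, 0.0]
contact_force: [-3.1, 1.0, 19.1]
width: 0.0004
t: 7.38
position: [0.4744, -0.0702, 0.1887]
eef_rot: [-0.0, 3.131, -0.002]
contact_force: [0.3, -0.0, -0.2]
width: 0.0002
pos [ 0.4744 -0.0702  0.1887] Rz cols [[-1.0, -0.0, 0.01], [-0.0, 1.0, -0.001], [-0.01, -0.001, -1.0]]
tool shift units [-0.96 13.14  2.28]
```

```bash
python3 -m pendant '[[[-0.1,0.9,0],[0,0,0],0],[[-0.1,0.9,0],[0,0,0],0],[[-0.1,0.9,0],[0,0,0],0],[[-0.1,0.9,0],[0,0,0],0],[[-0.1,0.9,0],[0,0,0],0],[[-0.1,0.9,0],[0,0,0],0],[[-0.1,0.9,0],[0,0,0],0],[[-0.1,0.9,0],[0,0,0],0],[[-0.1,0.9,0],[0,0,0],0],[[-0.1,0.9,0],[0,0,0],0],[[0,0.9,0],[0,0,0],0],[[0,0.9,0],[0,0,0],0]]'; python3 -m pendant '[[[0,0.9,0],[0,0,0],0],[[0,0.9,0],[0,0,0],0],[[0,0.5,0],[0,0,0],0],[[0,0,0.8],[0,0,0],0],[[0,0,0.8],[0,0,0],0],[[0,0,0.4],[0,0,0],0],[[0,0,0],[0,0,0],0],[[0,0,0],[0,0,0],0],[[0,0,0],[0,0,0],0]]';  python3 -c "
from h import *
tomove([.504,.324,.01])
import cv2
for n in('scene','top'):
  d=bot.get_image(n);cv2.imwrite(f'pics/{n}3.png',d['img'])
cv2.imwrite('pics/c3.png',cv2.resize(cv2.imread('pics/scene3.png')[130:280,120:320],None,fx=4,fy=4,interpolation=2))"
```

```text
t: 8.38
position: [0.5006, 0.2552, 0.1829]
eef_rot: [0.0, -3.14, 0.002]
contact_force: [0.1, 0.7, -0.9]
width: 0.0758
t: 9.13
position: [0.5018, 0.3231, 0.1248]
eef_rot: [0.0, 3.141, 0.001]
contact_force: [-0.5, -0.1, 0.2]
width: 0.0931
pos [0.5018 0.3231 0.1248] Rz cols [[-1.0, 0.0, 0.001], [0.0, 1.0, 0.0], [-0.001, 0.0, -1.0]]
tool shift units [-0.07  0.03  3.83]
```

View pics/c3.png

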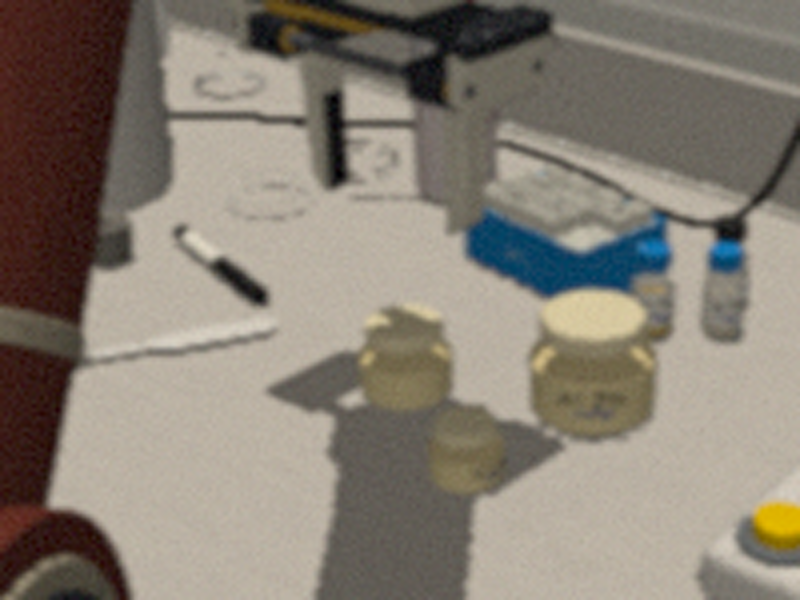

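View pics/top3.png

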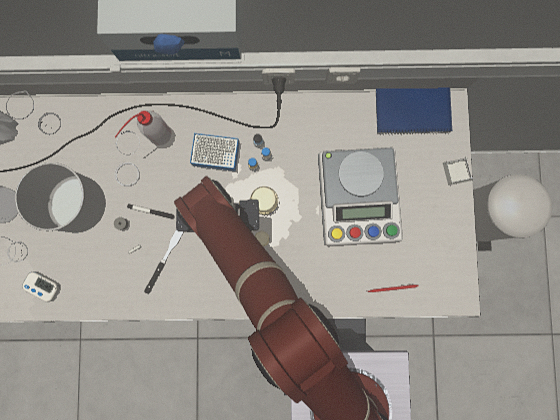

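```bash
python3 -m pendant '[[[-0.07,0.03,0.6],[0,0,0],0],[[0,0,0.6],[0,0,0],0],[[0,0,0.6],[0,0,0],0],[[0,0,0.6],[0,0,0],0],[[0,0,0.5],[0,0,0],0],[[0,0,0.4],[0,0,0],0],[[0,0,0.3],[0,0,0],0],[[0,0,0.15],[0,0,0],0],[[0,0,0],[0,0,0],0],[[0,0,0],[0,0,0],0]]';  python3 -c "
from h import *
tomove([.504,.324,.01])
import cv2
d=bot.get_image('scene');cv2.imwrite('pics/s4.png',cv2.resize(d['img'][130:280,120:320],None,fx=4,fy=4,interpolation=2))"
```

```text
t: 10.07
position: [0.5037, 0.3245, 0.0122]
eef_rot: [-0.001, 3.141, 0.001]
contact_force: [0.1, -0.1, -0.1]
width: 0.0935
pos [0.5037 0.3245 0.0122] Rz cols [[-1.0, -0.0, 0.001], [-0.0, 1.0, 0.001], [-0.001, 0.001, -1.0]]
tool shift units [-0.01 -0.02  0.07]
```

View pics/s4.png

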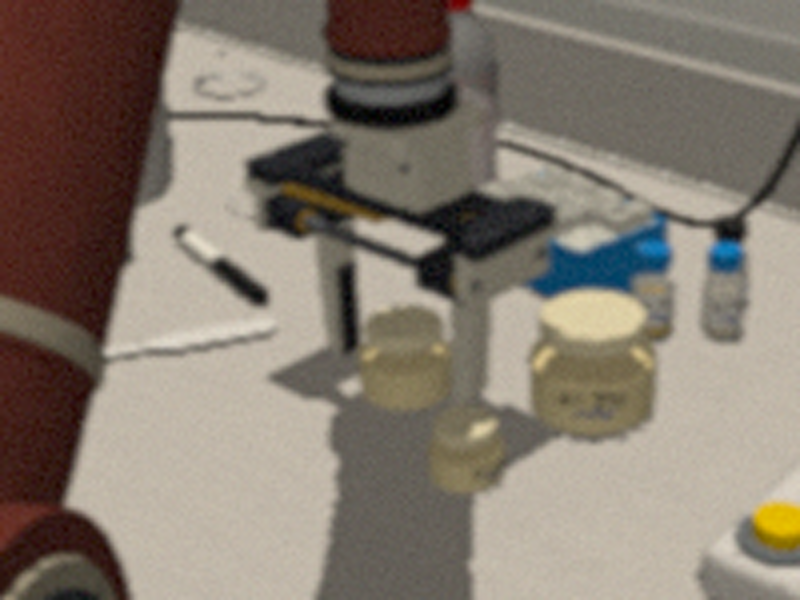

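```bash
python3 -m pendant '[[[0,0,0.12],[0,0,0],0.2],[[0,0,0],[0,0,0],0.3],[[0,0,0],[0,0,0],0.5],[[0,0,0],[0,0,0],1],[[0,0,0],[0,0,0],1],[[0,0,0],[0,0,0],1],[[0,0,0],[0,0,0],1],[[0,0,0],[0,0,0],1],[[0,0,0],[0,0,0],1],[[0,0,0],[0,0,0],1]]'
```

```text
t: 10.95
position: [0.5033, 0.3243, 0.0082]
eef_rot: [-0.001, 3.141, 0.0]
contact_force: [0.2, 0.9, -0.2]
width: 0.0548
```

```bash
python3 -m pendant '[[[0,0,-0.3],[0,0,0],1],[[0,0,-0.5],[0,0,0],1],[[0,0,-0.5],[0,0,0],1],[[0,0,-0.5],[0,0,0],1],[[0,0,-0.5],[0,0,0],1],[[0,0,-0.5],[0,0,0],1],[[0,0,-0.5],[0,0,0],1],[[0,0,0],[0,0,0],1],[[0,0,0],[0,0,0],1]]';  python3 -c "
from h import *
import cv2
d=bot.get_image('scene');cv2.imwrite('pics/s5.png',cv2.resize(d['img'][100:250,120:320],None,fx=4,fy=4,interpolation=2));tomove([.6235,-.0375,.15])"
```

```text
t: 11.7
position: [0.5036, 0.3242, 0.1078]
eef_rot: [-0.0, 3.14, 0.001]
contact_force: [0.2, 0.1, -0.2]
width: 0.0548
pos [0.5029 0.3238 0.1068] Rz cols [[-1.0, -0.0, -0.0], [-0.0, 1.0, -0.001], [0.001, -0.001, -1.0]]
tool shift units [ -4.01 -12.04  -1.44]
```

View pics/s5.png

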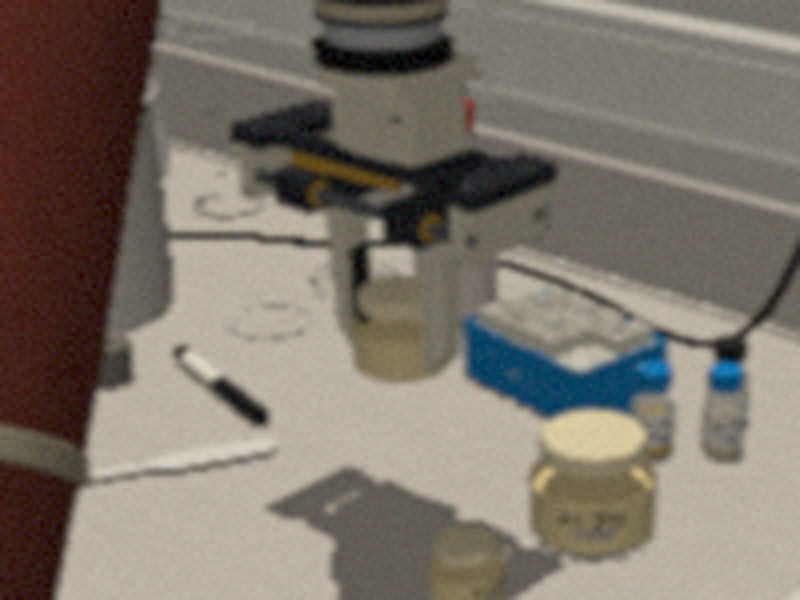

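```bash
python3 -m pendant '[[[0,0,-0.5],[0,0,0],1],[[0,0,-0.5],[0,0,0],1],[[0,0,-0.5],[0,0,0],1],[[-0.1,-0.4,0],[0,0,0],1],[[-0.3,-0.8,0],[0,0,0],1],[[-0.3,-0.8,0],[0,0,0],1],[[-0.3,-0.8,0],[0,0,0],1],[[-0.3,-0.8,0],[0,0,0],1],[[-0.3,-0.8,0],[0,0,0],1],[[-0.3,-0.8,0],[0,0,0],1],[[-0.3,-0.8,0],[0,0,0],1],[[-0.3,-0.8,0],[0,0,0],1]]'; python3 -m pendant '[[[-0.3,-0.8,0],[0,0,0],1],[[-0.3,-0.8,0],[0,0,0],1],[[-0.3,-0.8,0],[0,0,0],1],[[-0.3,-0.8,0],[0,0,0],1],[[-0.3,-0.8,0],[0,0,0],1],[[0,-0.6,0],[0,0,0],1],[[0,-0.4,0],[0,0,0],1],[[0,-0.2,0],[0,0,0],1],[[0,0,0],[0,0,0],1],[[0,0,0],[0,0,0],1],[[0,0,0],[0,0,0],1]]';  python3 -c "
from h import *
import cv2
tomove([.6235,-.0375,.082])
d=bot.get_image('scene');cv2.imwrite('pics/s6.png',cv2.resize(d['img'][120:270,280:480],None,fx=4,fy=4,interpolation=2));"
```

```text
t: 12.75
position: [0.5775, 0.1172, 0.15]
eef_rot: [-0.001, -3.138, 0.003]
contact_force: [-0.3, 0.4, -0.3]
width: 0.0548
t: 13.67
position: [0.6231, -0.0336, 0.1518]
eef_rot: [0.005, -3.141, -0.002]
contact_force: [0.2, -0.2, -0.4]
width: 0.0546
pos [ 0.6231 -0.0336  0.1518] Rz cols [[-1.0, -0.003, -0.0], [-0.003, 1.0, 0.002], [0.0, 0.002, -1.0]]
tool shift units [-0.01 -0.14  2.33]
```

View pics/s6.png

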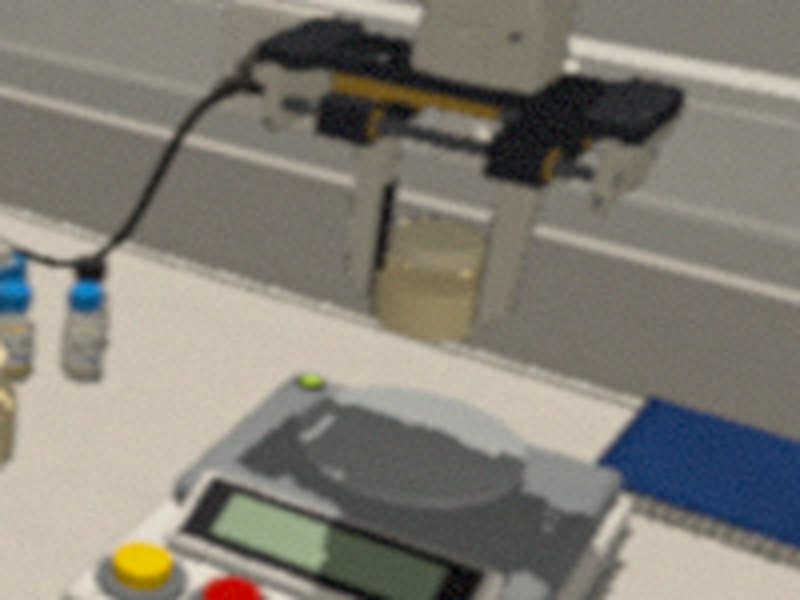

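```bash
python3 -m pendant '[[[0,-0.07,0.3],[0,0,0],1],[[0,-0.07,0.4],[0,0,0],1],[[0,0,0.4],[0,0,0],1],[[0,0,0.4],[0,0,0],1],[[0,0,0.3],[0,0,0],1],[[0,0,0.25],[0,0,0],1],[[0,0,0.1],[0,0,0],1],[[0,0,0],[0,0,0],1],[[0,0,0],[0,0,0],1],[[0,0,0],[0,0,0],1]]'; python3 -c "
from h import *
tomove([.6235,-.0375,.080])"
```

```text
t: 14.55
position: [0.624, -0.04, 0.0882]
eef_rot: [-0.001, 3.14, -0.0]
contact_force: [0.6, -1.1, -0.8]
width: 0.0551
pos [ 0.624  -0.04    0.0882] Rz cols [[-1.0, -0.0, 0.001], [-0.0, 1.0, -0.0], [-0.001, -0.0, -1.0]]
tool shift units [0.02 0.08 0.27]
```

```bash
python3 -m pendant '[[[0,0,0.07],[0,0,0],1],[[0,0,0.05],[0,0,0],1],[[0,0,0],[0,0,0],1],[[0,0,0],[0,0,0],1]]'
```

```text
t: 14.88
position: [0.6234, -0.04, 0.084]
eef_rot: [0.001, -3.142, 0.0]
contact_force: [0.2, -0.2, -0.4]
width: 0.0547
```

```bash
python3 -m pendant '[[[0,0,0.05],[0,0,0],1],[[0,0,0.04],[0,0,0],1],[[0,0,0.03],[0,0,0],1],[[0,0,0],[0,0,0],1],[[0,0,0],[0,0,0],1]]'
```

```text
t: 15.3
position: [0.6234, -0.04, 0.0803]
eef_rot: [0.001, -3.141, 0.0]
contact_force: [0.4, 1.2, -1.2]
width: 0.0552
```

```bash
python3 -m pendant '[[[0,0,0.03],[0,0,0],1],[[0,0,0],[0,0,0],1],[[0,0,0],[0,0,0],1]]'
```

```text
t: 15.55
position: [0.6235, -0.04, 0.0801]
eef_rot: [-0.001, 3.141, -0.0]
contact_force: [-2.0, 0.3, 5.1]
width: 0.0548
```

Contact at 5 N, z as expected. Letting go.

```bash
python3 -m pendant '[[[0,0,-0.02],[0,0,0],0.37],[[0,0,0],[0,0,0],0.3],[[0,0,0],[0,0,0],0.2],[[0,0,0],[0,0,0],0],[[0,0,0],[0,0,0],0],[[0,0,0],[0,0,0],0],[[0,0,0],[0,0,0],0]]'; python3 -c "
from h import *
import cv2
tomove([.6235,-.0375,.082])
d=bot.get_image('scene');cv2.imwrite('pics/s7.png',cv2.resize(d['img'][150:300,280:480],None,fx=4,fy=4,interpolation=2));"
```

```text
t: 16.13
position: [0.6234, -0.04, 0.0799]
eef_rot: [0.001, -3.141, 0.0]
contact_force: [-0.5, -0.2, 0.4]
width: 0.0917
pos [ 0.6234 -0.04    0.0799] Rz cols [[-1.0, -0.0, -0.0], [-0.0, 1.0, -0.0], [0.0, -0.0, -1.0]]
tool shift units [-0.    0.08 -0.07]
```

View pics/s7.png

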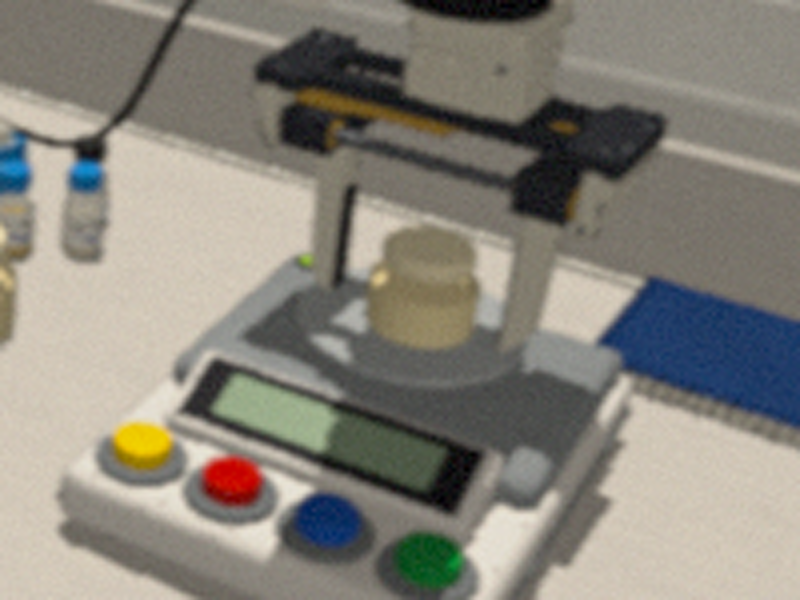

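Jar stands upright on the pan, released. Go straight up, keeping the fingers open until clear.

```bash
python3 -m pendant '[[[0,0,-0.3],[0,0,0],0],[[0,0,-0.6],[0,0,0],0],[[0,0,-0.7],[0,0,0],0],[[0,0,-0.7],[0,0,0],0],[[0,0,-0.7],[0,0,0],0],[[0,0,-0.7],[0,0,0],0],[[0,0,0],[0,0,0],0],[[0,0,0],[0,0,0],0]]'; python3 -c "
from h import *
import cv2
tomove([.4727,-.1172,.08])
d=bot.get_image('scene');cv2.imwrite('pics/s8.png',cv2.resize(d['img'][150:300,280:480],None,fx=4,fy=4,interpolation=2));
print(w2pix(d,pix2w(d,0,0,0)*0+np.array([.6235,-.0375,.119])))"
```

```text
t: 16.85
position: [0.6242, -0.04, 0.1928]
eef_rot: [-0.0, 3.138, -0.0]
contact_force: [0.5, -0.5, 0.4]
width: 0.0928
pos [ 0.6242 -0.04    0.1928] Rz cols [[-1.0, -0.0, 0.004], [-0.0, 1.0, -0.0], [-0.004, -0.0, -1.0]]
tool shift units [ 5.06 -2.57  3.74]
(np.float64(385.66425631082416), np.float64(211.49609114553087))
```

View pics/s8.png

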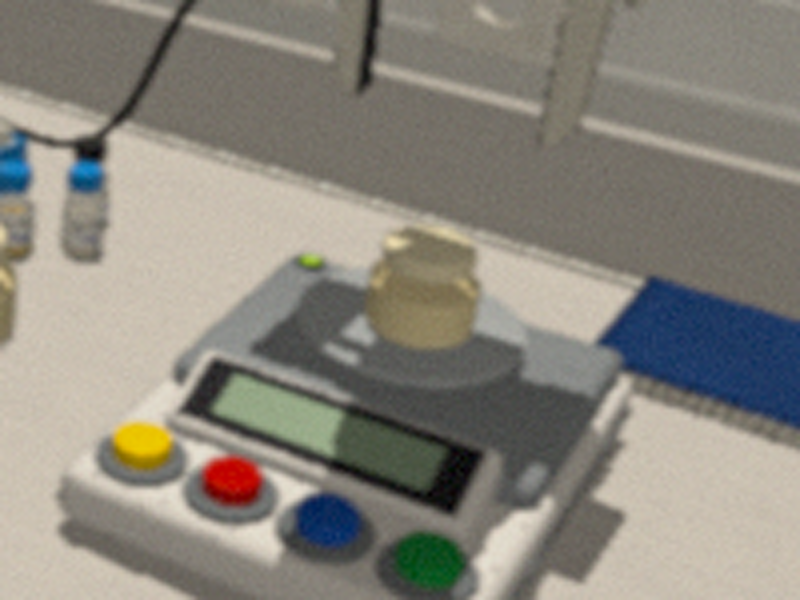

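```bash
python3 -m pendant '[[[0.6,-0.3,0],[0,0,0],1],[[0.7,-0.35,0],[0,0,0],1],[[0.7,-0.35,0],[0,0,0],1],[[0.7,-0.35,0],[0,0,0],1],[[0.7,-0.35,0],[0,0,0],1],[[0.7,-0.35,0],[0,0,0],1],[[0.6,-0.3,0],[0,0,0],1],[[0.36,-0.22,0],[0,0,0],1],[[0,0,0],[0,0,0],1],[[0,0,0],[0,0,0],1]]'; python3 -m pendant '[[[0,0,0.6],[0,0,0],1],[[0,0,0.7],[0,0,0],1],[[0,0,0.7],[0,0,0],1],[[0,0,0.7],[0,0,0],1],[[0,0,0.6],[0,0,0],1],[[0,0,0.4],[0,0,0],1],[[0,0,0],[0,0,0],1],[[0,0,0],[0,0,0],1],[[0,0,0],[0,0,0],1]]';  python3 -c "
from h import *
import cv2
tomove([.4727,-.1172,.0475])
d=bot.get_image('scene');cv2.imwrite('pics/s9.png',cv2.resize(d['img'][180:330,280:480],None,fx=4,fy=4,interpolation=2));"
```

```text
t: 17.73
position: [0.4718, -0.1171, 0.1907]
eef_rot: [-0.001, -3.141, -0.001]
contact_force: [0.8, 0.9, -0.7]
width: 0.0309
t: 18.48
position: [0.473, -0.1166, 0.0804]
eef_rot: [-0.002, 3.14, 0.0]
contact_force: [0.1, -0.1, -0.1]
width: 0.0002
pos [ 0.473  -0.1166  0.0804] Rz cols [[-1.0, -0.002, 0.002], [-0.002, 1.0, 0.0], [-0.002, 0.0, -1.0]]
tool shift units [ 0.01 -0.02  1.1 ]
```

View pics/s9.png

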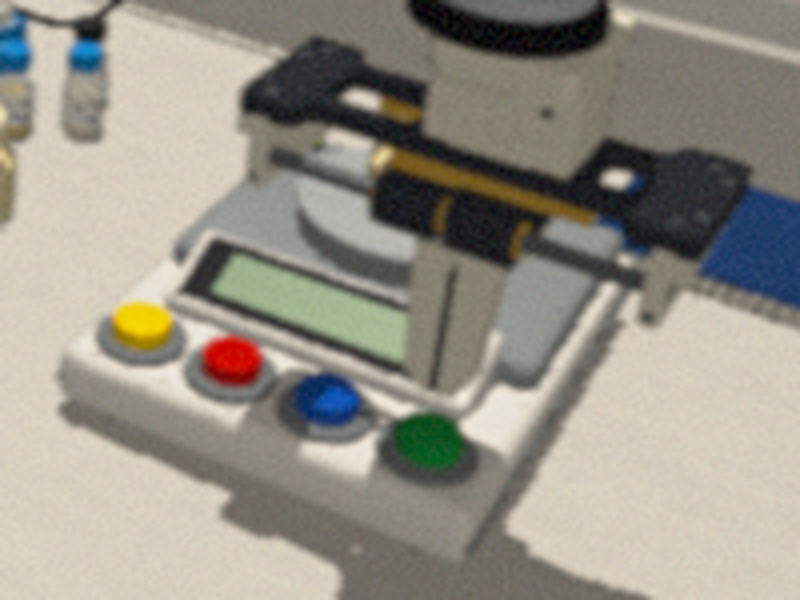

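```bash
python3 -m pendant '[[[0,-0.02,0.4],[0,0,0],1],[[0,0,0.35],[0,0,0],1],[[0,0,0.17],[0,0,0],1],[[0,0,0.12],[0,0,0],1],[[0,0,0.06],[0,0,0],1],[[0,0,0],[0,0,0],1],[[0,0,0],[0,0,0],1],[[0,0,0],[0,0,0],1]]'
```

```text
t: 19.2
position: [0.4723, -0.1178, 0.0483]
eef_rot: [-0.001, 3.14, -0.001]
contact_force: [-1.1, 0.4, 4.8]
width: 0.0003
```

```bash
python3 -m pendant '[[[0,0,0.06],[0,0,0],1],[[0,0,0],[0,0,0],1],[[0,0,0],[0,0,0],1]]'; python3 -m pendant '[[[0,0,-0.4],[0,0,0],1],[[0,0,-0.6],[0,0,0],1],[[0,0,-0.9],[0,0,0],1],[[0,0,-0.9],[0,0,0],1],[[0,0,-0.9],[0,0,0],1],[[0,0,-0.9],[0,0,0],1],[[0,-0.7,0],[0,0,0],1],[[0,-0.7,0],[0,0,0],1],[[0,-0.7,0],[0,0,0],1],[[0,0,0],[0,0,0],1],[[0,0,0],[0,0,0],1]]'; python3 -c "
from h import *
import cv2
for n in('scene','top'):
  d=bot.get_image(n);cv2.imwrite(f'pics/{n}10.png',d['img'])"
```

```text
t: 19.45
position: [0.4723, -0.1178, 0.048]
eef_rot: [-0.001, 3.139, -0.001]
contact_force: [-3.8, 0.4, 19.5]
width: 0.0004
t: 20.37
position: [0.4714, -0.1817, 0.1836]
eef_rot: [0.004, 3.141, -0.001]
contact_force: [0.6, 0.3, 0.6]
width: 0.0004
```

View pics/scene10.png

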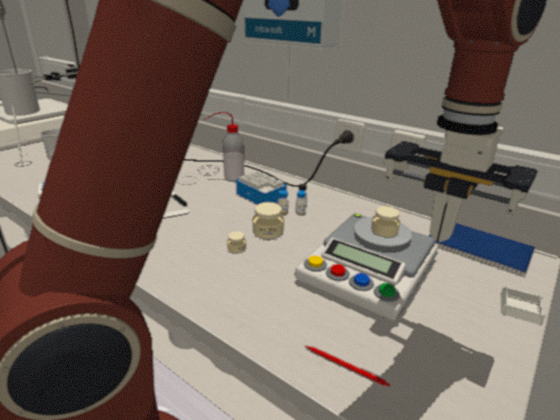

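View pics/top10.png

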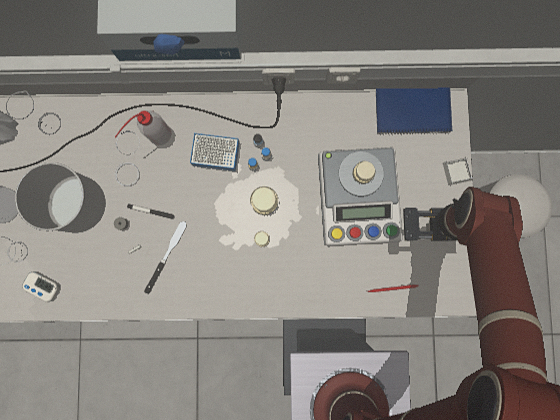

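```bash
python3 -c "
from h import *
d=bot.get_image('top');print(pix2w(d,364,172,.119),bot.get_state()['contact_force'])
bot.finish_job()"
```

```text
[ 0.6184308  -0.03702374  0.119     ] [ 0.55509587  0.67590246 -0.25254167]
the job is handed in; nothing more can be done
```

I handed the job in at about 20 s. All steps were done in order: yellow pressed and released, blue pressed and released with the pan empty, jar set on the pan and let go, then green pressed. `finish_job` gives no verdict, so I don't have the official result.

- **Keys:** each key was taken to its stop, with the tool tip at 0.048 m and 19–25 N at the end. The key travel itself could not be read, so this rests on the tip height and the force. In the last pictures all four keys are up, and red was never touched.
- **Jar:** it was gripped, lifted and set down with about 5 N of contact before release. The last top picture puts its cap centre at (0.618, −0.037), about 5 mm from the pan centre at (0.622–0.624, −0.038), and it stands upright.
- **Rest of the scene:** the vials and the marker look unmoved, and the robot is clear of everything, with a force reading of only noise size.
- **Disagreement:** the gripper read 55 mm on the 57 mm jar body. I did not find out why, but the hold was steady.

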